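Wedge a pipe tee tight in the gluing vise

TASK

Lock the pipe tee in the small wedge vise: pick up the orange wedge (not the grey one) and lay it flat in the mouth of the vise's slot, thin end first and straight face along the white rail, and let go of it. Then tap its thick end along the slot until the wedge is fully home against the end stop and moves no further, and leave it there.

Things in the scene. Friction and masses are not known exactly. Their poses are not given: they have to be found in the camera images.
- wedge: Loose orange plastic wedge, 110 g, lying flat left or right of the vise (a blunt grey wedge, a bystander, lies on the other side). 120 long, 36 high, same outline bottom to top. x axis to the thin end, z up. Origin: underside, middle of the straight thick end. Left face y = +17.5 is straight; right face slopes 15 degrees from x = 17.5, leaving 12 mm width at the thin end, x = 102.5.
- wedge_grip (a point): Centre, half-way up (18 mm above its underside), of the orange wedge's straight thick end, under a dark dot on its top; axes as the wedge's. This end is a block 35 mm long (x) and 35 mm wide (y), its butt face at x = -17.5 mm: grip it here from above, a finger on each y face. The thin end lies 102.5 mm ahead in x.
- slot_mouth (a point): Mid mouth of the fixed vise's slot, 18 mm above its 8 mm thick plate. x points into the slot, y left, z up. 110 mm of bare plate lie before it (wedge slides on it). White rail face y = +17.5; blue jaw on the right, its face sloped like the wedge; sides 32 mm high, flared over 10 mm before the mouth. Slot open above; at first 27 to 30 mm wide here, 4 to 7 at the end. Home: wedge_grip at x = -14.5, y = 0.
- slot_end (a point): Point on the white end stop's face, 88 mm beyond slot_mouth along the slot, same height and axes; the wedge's thin end touches the stop when home. Laid in by hand along the rail, the wedge meets the jaw 20 to 30 mm before home; driving it on pushes the jaw about 6 to 8 mm aside against the tee, takes about 5 to 12 N, and it stays where it is left.

How it is judged (in metres and radians):
On the way:
1. the orange wedge lies flat and let go in the slot's mouth, thin end inside, pointing along the slot, still short of home (x of wedge_grip in the frame of slot_mouth between -0.102 and -0.028 m and y of wedge_grip in the frame of slot_mouth between -0.014 and 0.014 m and z of wedge_grip in the frame of slot_mouth between -0.006 and 0.006 m and angle between the x axis of wedge_grip and the x axis of slot_mouth, either way round below 0.2 rad and contact force between the fingers and wedge below 0.1 N), for 0.2 s.
At the end, for the whole second after the job is handed in: The orange wedge lies flat in the slot, fully driven in: its thin end within 5 mm of the end stop, within 8 mm of the slot's line and 10 degrees of its direction, at rest and let go (x of wedge_grip in the frame of slot_mouth above -0.0195 m and y of wedge_grip in the frame of slot_mouth between -0.008 and 0.008 m and z of wedge_grip in the frame of slot_mouth between -0.006 and 0.006 m and angle between the x axis of wedge_grip and the x axis of slot_mouth, either way round below 0.17 rad and linear speed of wedge below 0.01 m/s); the robot touches nothing.
It also fails if it takes over 58 s, if anything falls off the work surface, if the arm or the gripper's body presses on something with over 40 N, if the wrist force passes 120 N, or if a joint passes its speed limit or range.

ROBOT

A 6-joint arm with a two-finger parallel gripper is mounted at the origin on a cart in front of the work surface, level with it; the furniture and walls round the work are solid. World frame = base frame: x ahead of the robot, y to its left, z up, the work surface at z = 0. Lengths are in m, angles in degrees, forces in N, time in s.
With the tool pointing down it reaches from about 0.375 to 0.9 m from the base axis. Payload 3.1 kg.
Tool frame: the origin (TCP) lies where the fingers leave the gripper's body, on its centre line; the fingertips stand 70 mm ahead of it and the grasp point (between the pads) lies 51 mm ahead of it; z points along the fingers, y is the line along which they close (so a half turn about z gives the same grasp; the last joint's range is limited). The gripper opens to 87 mm and grips with 3 to 60 N. Pads are 19 mm wide; open, the fingers measure 117 mm over their backs; the gripper's body (75 mm by 190 mm) begins 51 mm behind the grasp point.
Start: joints at [-73.425, 30.224, 82.088, -0, 67.689, -10.227], TCP at [0.282, -0.558, 0.292] pointing down, gripper open.
Joint ranges: [-176.69, 176.69], [-43.24, 126.21], [12.49, 139.97], [-82, 262], [0, 151.66], [-163.58, 163.58]. Speed limits (degrees/s): [159.86, 159.86, 180, 180, 180, 180].

INTERFACE

Orientations are given as a 3x3 rotation matrix whose columns are the frame's x, y, z axes.
In Python, from rig import readout, capture, calibration, bot, look_for gives the robot as it stands. The module is installed in compiled form; this text tells all that it offers.
- The arm moves only by the shell command python3 -m pendant 'ROWS'. ROWS is JSON, a list of rows, each a list of 7 numbers: the shift along the tool's x, y, z normalised to -1 to 1, where 1 is 200 mm, then the turn, a rotation vector about the tool's x, y, z normalised to -1 to 1, where 1 is 180 degrees, then the closure, from -1 (fully open) to 1 (shut). In form: [[dx, dy, dz, ax, ay, az, grip], ...]. A call has 1 to 8 rows; each row is the pose to reach, as a shift and turn from the pose commanded when the call began, along the tool's axes at that moment, turning the shorter way round; what a row does not reach only later rows make up. A row lasts 1/10 s, in which the tool goes at most 50 mm and 8.59 degrees, less where a joint would pass 70% of its speed; a pose out of reach is approached as far as the arm can. A call with a number of a shift or a turn outside -1 to 1 is refused whole. A call with a gripper value outside its range is refused whole. The fingers move at their own pace and stop on an object; the grip force is fixed at half the most. Time passes only in rows, so rows that repeat a pose let the fingers close. It gives the time, the measured TCP pose, the force, the opening and the grip force at its end, in the units of the state.
- readout.read_state(): the state, without advancing time (a new reading comes with each control period).
- capture(name): name is "scene" or "top" or "wrist"; returns (picture, depth): 384x512x3 uint8, red, green, blue; 384x512 float32, m along the optical axis (not along the pixel's ray), 0 where there is no reading.
- calibration(name): a dict with "mtx" (3x3 intrinsics, pixels), "T" (4x4, takes a point from camera to world coordinates); the wrist camera has in their place "mount" (4x4, takes a point from camera to tool coordinates, whose origin is the TCP and whose axes are the flange's). Camera axes: x right, y down, z forward; pixel columns grow to the right and rows downward; lengths in m; the calibration is good to about 2 mm. A picture is of the moment at which its call begins: read the wrist's pose just before it. calibration takes no time and is no camera call.
- bot.hand_in(): hands the job in; it is judged then, once.
Trained networks look in the newest picture that a camera, given by its name, has taken for a name from the list of things; names that differ only in an ending like _2 or _b are one class to them, and where a whole thing is asked for, a point or a joint stands for the part that bears it (a point fixed in the world has none). Each returns a list of dicts, best first, with "conf" (0 to 1); they miss things now and then, are a little off and sometimes report something else, mostly with a low value. They report only what shows in the picture. A call takes as long as a camera call.
- look_for(thing, camera): "extent" ([left, top, right, bottom] in pixels, round what is visible of it).
The state is a dict: "time_s": time; "joint_positions": joint angles; "qvel": joint speeds; "tau": joint torques, N m; "position": TCP position; "tcp_rot": TCP orientation; "force": force on the tool from outside, world axes, zero at the start; "moment": the same for the moment, N m; "opening": opening from 0.0 (shut) to 1.0 (fully open); "grasp_force": force on a finger pad.
Only numpy, scipy, OpenCV 4.12 (cv2) and the standard library are available. Lean on these libraries where they do the work, as an engineer would, in place of code of your own. Each camera call takes 0.05 s, during which the arm holds its last target. There are 200 camera calls.

## Working session

There is one attempt and no reset: what is moved stays moved. The work goes in short steps, Python scripts to look and compute and a shell command to move; the robot and the scene stay as the last step left them, time stands still between calls to the robot, and variables do not carry over. Pictures are saved under pics/ and viewed, at most 10 in all, crops included, and the job is handed in when it is done.

```bash
mkdir -p pics
python3 - <<'E'
from rig import readout, capture, calibration, look_for
import cv2, numpy as np
s=readout.read_state(); print(s)
for c in ["top","scene"]:
    p,d=capture(c); cv2.imwrite(f"pics/{c}1.png",p[:,:,::-1]); np.save(f"pics/{c}d.npy",d)
    print(c,calibration(c))
    for t in ["wedge","slot_mouth","wedge_grip"]:
        try: print(t,look_for(t,c)[:3])
        except Exception as e: print(t,e)
print(calibration("wrist"))
E
```

```text
{'time_s': 0.0, 'joint_positions': array([-7.34240062e+01,  3.02793949e+01,  8.21553757e+01, -1.93152144e-03,
        6.76892346e+01, -1.02265372e+01]), 'qvel': array([ 0.0493825 , -0.06030791, -0.07753631,  0.00385799,  0.01233306,
       -0.09799565]), 'tau': array([-6.95508716e-04, -4.40045106e+01, -1.76589704e+01,  6.31265296e-02,
        5.83059294e-02, -1.55590633e-04]), 'position': array([ 0.28168287, -0.55727813,  0.29127248]), 'tcp_rot': array([[ 8.92560229e-01,  4.50927731e-01, -6.47337135e-04],
       [ 4.50928057e-01, -8.92557909e-01,  2.06545647e-03],
       [ 3.53585720e-04, -2.13544678e-03, -9.99997657e-01]]), 'force': array([-0.35911284,  0.25414707, -0.41732961]), 'moment': array([-0.01380779, -0.01568144, -0.0087265 ]), 'grasp_force': 0.0, 'opening': 0.9954808491640232}
top {'mtx': array([[398.78742972,   0.        , 257.87358563],
       [  0.        , 398.78742972, 195.06046856],
       [  0.        ,   0.        ,   1.        ]]), 'T': array([[ 0.00131039, -0.98293526,  0.18394715,  0.38165324],
       [-0.99997288, -0.00262122, -0.00688315, -0.08677321],
       
[... 746 characters left out ...]
tent': [173.0, 170.0, 209.9, 188.4], 'conf': 0.6}]
slot_mouth [{'extent': [231.5, 195.8, 302.5, 223.7], 'conf': 0.61}]
wedge_grip [{'extent': [177.1, 167.0, 211.2, 188.3], 'conf': 0.58}]
{'mtx': array([[309.85592649,   0.        , 244.0023146 ],
       [  0.        , 309.85592649, 192.51424696],
       [  0.        ,   0.        ,   1.        ]]), 'mount': array([[ 7.01595812e-05, -9.54135336e-01, -2.99375611e-01,
         8.34748691e-02],
       [ 9.99999958e-01,  1.51466429e-04, -2.48383271e-04,
        -9.47385916e-04],
       [ 2.82336610e-04, -2.99375581e-01,  9.54135306e-01,
        -9.33226111e-02],
       [ 0.00000000e+00,  0.00000000e+00,  0.00000000e+00,
         1.00000000e+00]])}
```

Run:
```python
import cv2
p=cv2.imread("pics/top1.png"); cv2.imwrite("pics/top1c.png",cv2.resize(p[120:290,130:370],None,fx=3.3,fy=3.3,interpolation=cv2.INTER_CUBIC))
```

```text
(no output)
```

View pics/top1c.png

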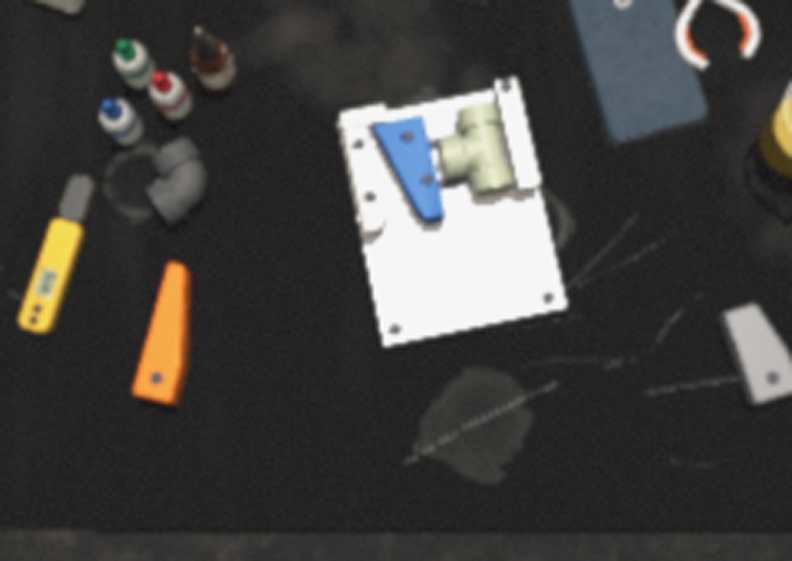

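View pics/scene1.png

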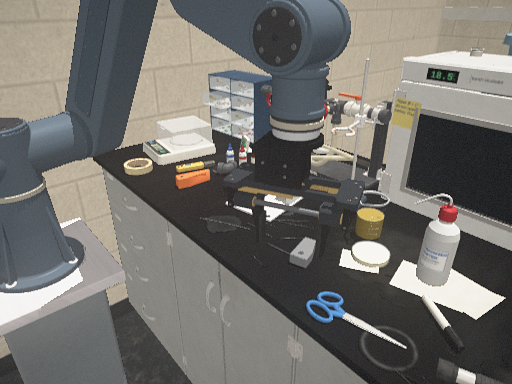

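The top picture crop shows the orange wedge on the left (dot at crop (156,378), i.e. full (177,234); thin end at (184,200) pointing up). The vise is in the centre: white rail on the left from crop (345,110) to (372,235), blue jaw on the right, plate near edge from (385,346) to (567,305). The scene view shows the same layout with no tall obstacles near it.

```bash
cat > h.py <<'E'
import numpy as np, cv2
from rig import readout, capture, calibration, look_for
def cam(name):
    c=calibration(name)
    if name!="wrist": return c["mtx"],c["T"]
    s=readout.read_state(); T=np.eye(4); T[:3,:3]=s["tcp_rot"]; T[:3,3]=s["position"]
    return c["mtx"],T@c["mount"]
def unproj(K,T,px,z):
    px=np.atleast_2d(px).astype(float)
    r=np.c_[(px[:,0]-K[0,2])/K[0,0],(px[:,1]-K[1,2])/K[1,1],np.ones(len(px))]@T[:3,:3].T
    return T[:3,3]+r*((z-T[2,3])/r[:,2])[:,None]
def tocmd(s,d): return np.asarray(s["tcp_rot"]).T@d/0.2
E
python3 - <<'E'
from h import *
K,T=cam("top")
f=lambda pts,z:unproj(K,T,[[130+a/3.3,120+b/3.3] for a,b in pts],z)
w=f([(156,378),(178,265),(133,393),(168,265)],.036);print("wedge\n",w.round(4))
d=w[3]-w[2];print("left yaw",np.degrees(np.arctan2(d[1],d[0])))
p=f([(385,346),(567,305)],.008);print("plate\n",p.round(4))
n=p[0]-p[1];print("slot yaw",np.degrees(np.arctan2(n[1],n[0]))-90)
print("rail\n",f([(345,110),(372,235)],.04).round(4))
E
```

```text
wedge
 [[0.4817 0.139  0.036 ]
 [0.5826 0.1233 0.036 ]
 [0.4685 0.1587 0.036 ]
 [0.5826 0.1322 0.036 ]]
left yaw -13.070158994454555
plate
 [[ 0.5135 -0.0617  0.008 ]
 [ 0.5513 -0.2275  0.008 ]]
slot yaw 12.871794127250794
rail
 [[ 0.7258 -0.0245  0.04  ]
 [ 0.6097 -0.0501  0.04  ]]
```

```bash
python3 -m pendant '[[0.83,-0.47,0,0,0,0,-1],[0.83,-0.47,0,0,0,0,-1],[0.83,-0.47,0,0,0,0,-1],[0.83,-0.47,0,0,0,0,-1]]'
python3 -m pendant '[[0.83,-0.47,0,0,0,0,-1],[0.83,-0.47,0,0,0,0,-1],[0.83,-0.47,0,0,0,0,-1],[0.83,-0.47,0,0,0,0,-1]]'
python3 -m pendant '[[0.83,-0.47,0,0,0,0.077,-1],[0.83,-0.47,0,0,0,0.077,-1],[0.83,-0.47,0,0,0,0.077,-1],[0.83,-0.47,0,0,0,0.077,-1],[0.83,-0.47,0,0,0,0.077,-1],[0.83,-0.47,0,0,0,0.077,-1]]'
python3 - <<'E'
from h import *
s=readout.read_state(); print(s["position"],s["tcp_rot"],np.abs(s["qvel"]).max())
p,d=capture("wrist"); cv2.imwrite("pics/w1.png",p[:,:,::-1]); np.save("pics/w1d.npy",d); K,T=cam("wrist"); np.savez("pics/w1.npz",K=K,T=T)
cv2.imwrite("pics/w1b.png",cv2.resize(p[:,:,::-1],(800,600),interpolation=cv2.INTER_CUBIC))
E
```

```text
time_s: 0.8
position: [0.3885, -0.3968, 0.2923]
tcp_rot: [[0.892, 0.451, 0.0], [0.451, -0.892, 0.001], [0.0, -0.001, -1.0]]
force: [-0.2, 0.2, 0.4]
opening: 1.002
grasp_force: 0.0
time_s: 1.2
position: [0.4945, -0.2379, 0.2925]
tcp_rot: [[0.892, 0.452, 0.0], [0.452, -0.892, 0.0], [0.001, 0.0, -1.0]]
force: [0.3, -0.3, -0.3]
opening: 0.999
grasp_force: 0.0
time_s: 1.8
position: [0.5994, -0.0805, 0.2921]
tcp_rot: [[0.974, 0.227, -0.0], [0.227, -0.974, -0.0], [-0.001, 0.0, -1.0]]
force: [0.3, -0.7, -0.0]
opening: 1.003
grasp_force: 0.0
[ 0.59936615 -0.08048315  0.29207393] [[ 9.73954196e-01  2.26744331e-01 -4.81715037e-04]
 [ 2.26744095e-01 -9.73954242e-01 -4.99378670e-04]
 [-5.82399687e-04  3.77145911e-04 -9.99999759e-01]] 2.5503000653155508
```

View pics/w1b.png

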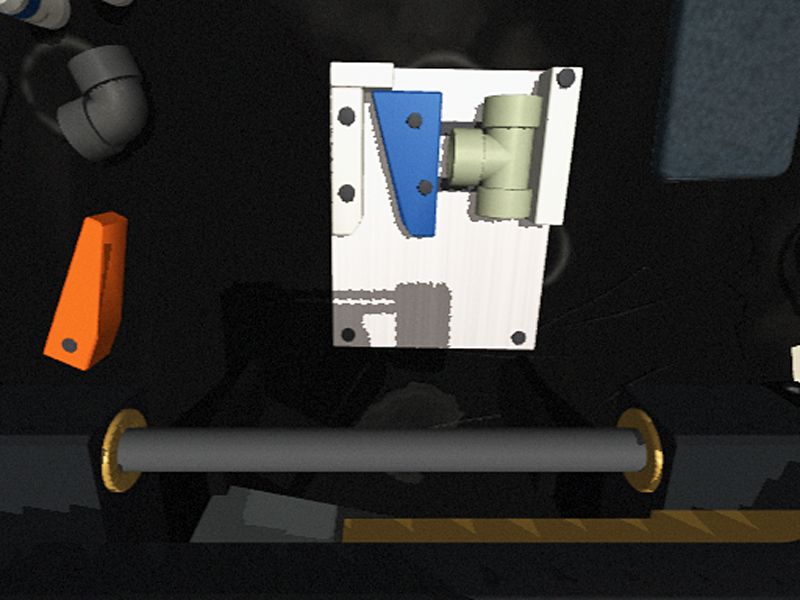

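The wrist view shows the vise squarely: rail inner edge at column ~363 (rows 88–215), end-stop face at row ~88, jaw front at (425,237), plate near edge at row 348. The orange wedge is at left with its dot at (69,345) and thin end near (100,215).

Run:
```python
from h import *
z=np.load("pics/w1.npz");K,T=z["K"],z["T"];q=1.5625
p=cv2.imread("pics/w1.png").astype(int)
f=lambda pts,h:unproj(K,T,[[a/q-.18,b/q-.18] for a,b in pts],h)
print(p[90,205:250].sum(1)//3); print(p[45:64,240].sum(1)//3)
r=f([(363,210),(363,95),(380,88)],.04);print("rail/stop\n",r.round(4))
n=f([(333,348),(535,349),(331,66)],.008);print("plate\n",n.round(4))
v=r[1]-r[0];print("rail yaw",np.degrees(np.arctan2(v[1],v[0])));v=n[0]-n[1];print("edge yaw",np.degrees(np.arctan2(v[1],v[0]))-90)
th=np.radians(13);
w=f([(69,345),(45,353),(93,217),(85,370)],.036);print("wedge\n",w.round(4));v=w[2]-w[1];print(np.degrees(np.arctan2(v[1],v[0])))
v=w[1]-w[3];print(np.degrees(np.arctan2(v[1],v[0]))-90, np.linalg.norm(v))
```

```text
[  9  16  13  11  12   8 142 210 241 249 247 246 247 247 247 246 246 246
 248 247 247 247 247 248 248 241 188 165 234 250 248 247 248 251 224 117
 125 125 131 103  71 104 126 127 124]
[248 248 247 248 248 247 247 247 249 253 208  69  80  79 125 136 137 133
 124]
rail/stop
 [[ 0.6366 -0.0582  0.04  ]
 [ 0.7099 -0.0422  0.04  ]
 [ 0.7166 -0.0521  0.04  ]]
plate
 [[ 0.5145 -0.0579  0.008 ]
 [ 0.5519 -0.224   0.008 ]
 [ 0.7262 -0.0142  0.008 ]]
rail yaw 12.34171252206474
edge yaw 12.697437596148845
wedge
 [[0.4829 0.1427 0.036 ]
 [0.4718 0.1607 0.036 ]
 [0.5877 0.1295 0.036 ]
 [0.464  0.1296 0.036 ]]
-15.10501607627422
-14.026665679001724 0.032143539451273344
```

```bash
python3 -m pendant '[[-0.316,-0.95,0.5,0,0,0.15,-1],[-0.316,-0.95,0.5,0,0,0.15,-1],[-0.316,-0.95,0.5,0,0,0.15,-1],[-0.316,-0.95,0.5,0,0,0.15,-1],[-0.316,-0.95,0.5,0,0,0.15,-1],[-0.316,-0.95,0.5,0,0,0.15,-1]]'
python3 -m pendant '[[-0.119,-0.231,0,0,0,0,-1],[-0.119,-0.231,0,0,0,0,-1],[-0.119,-0.231,0,0,0,0,-1]]'
python3 - <<'E'
from h import *
p,d=capture("wrist"); K,T=cam("wrist")
cv2.imwrite("pics/w2b.png",cv2.resize(p[:,:,::-1],(800,600),interpolation=cv2.INTER_CUBIC));np.savez("pics/w2.npz",K=K,T=T)
E
```

```text
time_s: 2.45
position: [0.4912, 0.0901, 0.1908]
tcp_rot: [[0.97, -0.242, -0.007], [-0.242, -0.97, 0.0], [-0.007, 0.001, -1.0]]
force: [0.6, -0.8, -0.4]
opening: 0.999
grasp_force: 0.0
time_s: 2.75
position: [0.4841, 0.1393, 0.1929]
tcp_rot: [[0.97, -0.243, 0.002], [-0.243, -0.97, -0.0], [0.002, -0.0, -1.0]]
force: [1.1, -0.7, 0.2]
opening: 0.998
grasp_force: 0.0
```

View pics/w2b.png

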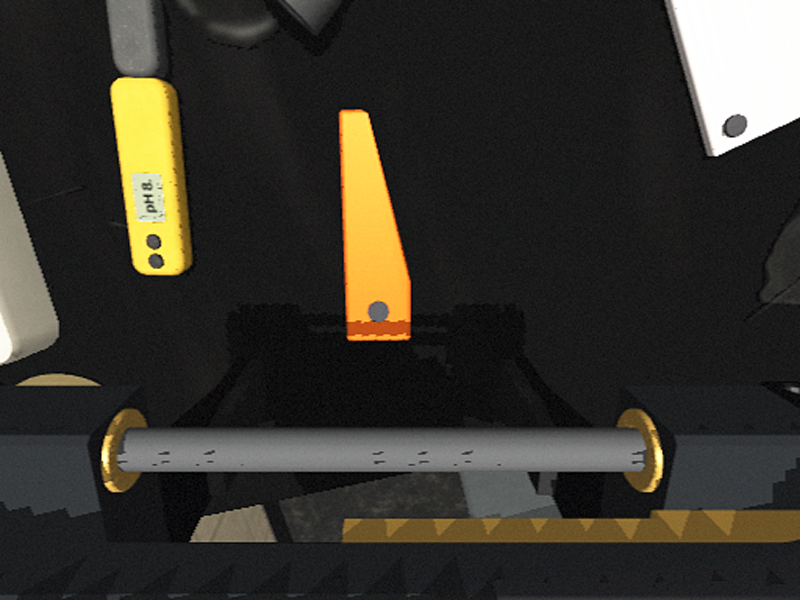

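The wedge lies in front of the fingers, dot at (378,311), straight left edge from (347,340) to (340,112).

Run:
```python
from h import *
z=np.load("pics/w2.npz");K,T=z["K"],z["T"];q=1.5625;s=readout.read_state()
w=unproj(K,T,[[a/q-.18,b/q-.18] for a,b in [(378,311),(347,340),(340,112),(411,340)]],.036)
print(w.round(4)); v=w[2]-w[1]; print(np.degrees(np.arctan2(v[1],v[0])),s["position"])
d=w[0]-s["position"]; d[2]=.075-s["position"][2]; print(tocmd(s,d))
```

```text
[[0.484  0.1422 0.036 ]
 [0.4717 0.1631 0.036 ]
 [0.5866 0.1351 0.036 ]
 [0.463  0.1286 0.036 ]]
-13.677085561571444 [0.48434777 0.13879187 0.19290485]
[-0.00740601 -0.0160504   0.58951022]
```

```bash
python3 -m pendant '[[-0.007,-0.016,0.25,0,0,0,-1],[-0.007,-0.016,0.45,0,0,0,-1],[-0.007,-0.016,0.585,0,0,0,-1],[-0.007,-0.016,0.585,0,0,0,-1],[-0.007,-0.016,0.585,0,0,0,1],[-0.007,-0.016,0.585,0,0,0,1],[-0.007,-0.016,0.585,0,0,0,1],[-0.007,-0.016,0.585,0,0,0,1]]'
python3 -m pendant '[[0,0,0,0,0,0,1],[0,0,0,0,0,0,1],[0,0,0,0,0,0,1],[0,0,0,0,0,0,1]]'
```

```text
time_s: 3.6
position: [0.4833, 0.1435, 0.0766]
tcp_rot: [[0.97, -0.243, 0.003], [-0.243, -0.97, 0.0], [0.002, -0.001, -1.0]]
force: [0.0, 0.4, -0.2]
opening: 0.72
grasp_force: 0.0
time_s: 4.0
position: [0.4825, 0.1436, 0.0754]
tcp_rot: [[0.97, -0.243, -0.0], [-0.243, -0.97, -0.0], [-0.0, 0.0, -1.0]]
force: [-0.5, -0.1, 2.5]
opening: 0.399
grasp_force: 30.0
```

```bash
python3 -m pendant '[[0,0,-0.25,0,0,0,1],[0,0,-0.5,0,0,0,1],[0.686,0.98,-0.5,0,0,-0.148,1],[0.686,0.98,-0.5,0,0,-0.148,1],[0.686,0.98,-0.5,0,0,-0.148,1],[0.686,0.98,-0.5,0,0,-0.148,1],[0.686,0.98,-0.5,0,0,-0.148,1],[0.686,0.98,-0.5,0,0,-0.148,1]]'
python3 -m pendant '[[-0.035,0.07,0,0,0,0,1],[-0.035,0.07,0,0,0,0,1],[-0.035,0.07,0,0,0,0,1]]'
python3 - <<'E'
from h import *
s=readout.read_state(); p,d=capture("wrist"); K,T=cam("wrist")
cv2.imwrite("pics/w3b.png",cv2.resize(p[:,:,::-1],(800,600),interpolation=cv2.INTER_CUBIC));np.savez("pics/w3.npz",K=K,T=T)
R=s["tcp_rot"];print(s["position"],np.degrees(np.arctan2(R[1,0],R[0,0])),tocmd(s,np.array([.5642,-.0950,.0845])-s["position"]),s["grasp_force"])
E
```

```text
time_s: 4.8
position: [0.5716, -0.0863, 0.1755]
tcp_rot: [[0.977, 0.212, 0.006], [0.212, -0.977, -0.004], [0.005, 0.005, -1.0]]
force: [0.1, 1.1, -0.1]
opening: 0.397
grasp_force: 30.0
time_s: 5.1
position: [0.5631, -0.0942, 0.1749]
tcp_rot: [[0.976, 0.218, -0.002], [0.218, -0.976, 0.001], [-0.002, -0.001, -1.0]]
force: [-0.8, -0.6, -1.9]
opening: 0.396
grasp_force: 30.0
[ 0.56311045 -0.09416833  0.17493266] 12.603679141364003 [0.00517259 0.00589366 0.45214726] 29.979864726774395
```

View pics/w3b.png

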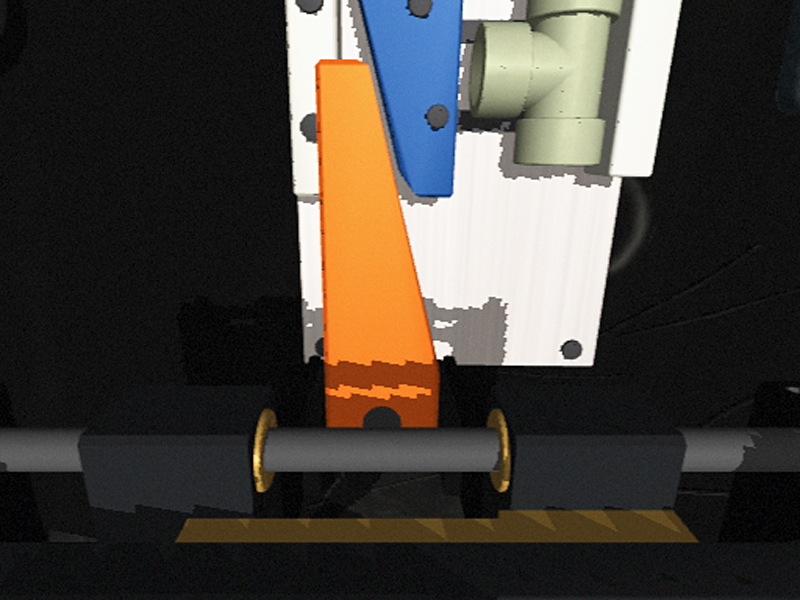

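Wedge is held, over the mouth, straight edge from (327,425) to (318,62), slightly overlapping the rail in view (parallax); rail inner edge visible at (340,30). Check in slot coordinates.

Run:
```python
from h import *
z=np.load("pics/w3.npz");K,T=z["K"],z["T"];q=1.5625
th=np.radians(12.6);M=np.array([.632,-.0773]);R=np.array([[np.cos(th),np.sin(th)],[-np.sin(th),np.cos(th)]])
f=lambda pts,h:((R@(unproj(K,T,[[a/q-.18,b/q-.18] for a,b in pts],h)[:,:2]-M).T).T*1000).round(1)
print("wedge left,tips",f([(327,425),(318,62),(365,62)],.1355)); print("rail",f([(339,5),(340,55)],.04)); print("plate edge",f([(585,366),(450,366)],.008))
```

```text
wedge left,tips [[-69.8  17.1]
 [ 33.2  15.9]
 [ 33.3   4.2]]
rail [[69.4 17.9]
 [50.7 18. ]]
plate edge [[-109.2 -119.5]
 [-109.3  -40.1]]
```

```bash
python3 -m pendant '[[0.005,0.01,0.2,0,0,0,1],[0.005,0.01,0.35,0,0,0,1],[0.005,0.01,0.42,0,0,0,1],[0.005,0.01,0.45,0,0,0,1],[0.005,0.01,0.455,0,0,0,1],[0.005,0.01,0.455,0,0,0,1]]'
```

```text
time_s: 5.75
position: [0.5663, -0.0968, 0.0851]
tcp_rot: [[0.976, 0.218, 0.002], [0.218, -0.976, -0.001], [0.001, 0.001, -1.0]]
force: [-0.2, 0.5, -1.7]
opening: 0.398
grasp_force: 30.0
```

```bash
python3 -m pendant '[[0,0,0.006,0,0,0,1],[0,0,0.006,0,0,0,1],[0,0,0.006,0,0,0,-0.2],[0,0,0.006,0,0,0,-0.4],[0,0,0.006,0,0,0,-0.4],[0,0,0.006,0,0,0,-0.4],[0,0,0.006,0,0,0,-0.4]]'
python3 -m pendant '[[0,0,-0.2,0,0,0,-0.4],[0,0,-0.45,0,0,0,-0.4],[-0.2,0,-0.45,0,0,0,-0.4],[-0.2,0,-0.45,0,0,0,-0.4],[-0.2,0,-0.45,0,0,0,-0.4]]'
python3 - <<'E'
from h import *
p,d=capture("wrist"); K,T=cam("wrist");np.savez("pics/w4.npz",K=K,T=T)
cv2.imwrite("pics/w4b.png",cv2.resize(p[:,:,::-1],(800,600),interpolation=cv2.INTER_CUBIC))
E
```

```text
time_s: 6.45
position: [0.5657, -0.097, 0.0831]
tcp_rot: [[0.976, 0.218, 0.0], [0.218, -0.976, -0.0], [0.0, 0.0, -1.0]]
force: [-0.2, 0.5, -0.2]
opening: 0.683
grasp_force: 0.0
time_s: 6.95
position: [0.526, -0.1056, 0.1733]
tcp_rot: [[0.976, 0.217, -0.0], [0.217, -0.976, 0.0], [-0.0, -0.0, -1.0]]
force: [-0.2, -0.3, 0.5]
opening: 0.703
grasp_force: 0.0
```

View pics/w4b.png

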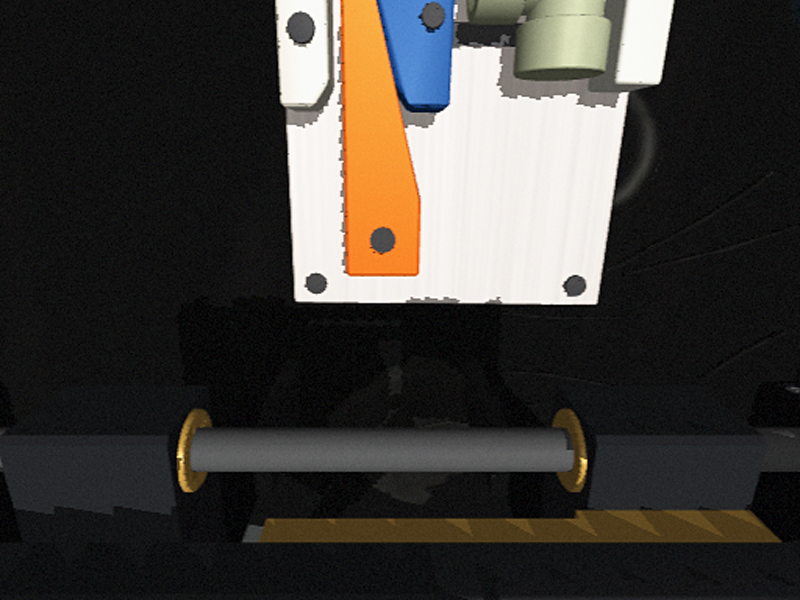

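The wedge lies flat and free in the mouth, dot at (382,240), straight face just beside the rail, thin end between rail and jaw. Next: shut the fingers behind it and push.

```bash
python3 -m pendant '[[-0.03,-0.022,0,0,0,0,1],[-0.03,-0.022,0.15,0,0,0,1],[-0.03,-0.022,0.3,0,0,0,1],[-0.03,-0.022,0.4,0,0,0,1],[-0.03,-0.022,0.447,0,0,0,1],[-0.03,-0.022,0.447,0,0,0,1],[-0.03,-0.022,0.447,0,0,0,1],[-0.03,-0.022,0.447,0,0,0,1]]'
python3 -m pendant '[[0.03,0,0,0,0,0,1],[0.06,0,0,0,0,0,1],[0.09,0,0,0,0,0,1],[0.12,0,0,0,0,0,1],[0.15,0,0,0,0,0,1],[0.18,0,0,0,0,0,1],[0.2,0,0,0,0,0,1],[0.2,0,0,0,0,0,1]]'
```

```text
time_s: 7.8
position: [0.5206, -0.1028, 0.0845]
tcp_rot: [[0.976, 0.218, 0.002], [0.218, -0.976, -0.001], [0.002, 0.001, -1.0]]
force: [-1.0, 0.5, 0.0]
opening: 0.061
grasp_force: 0.0
time_s: 8.6
position: [0.5584, -0.0933, 0.0833]
tcp_rot: [[0.976, 0.218, -0.002], [0.218, -0.976, 0.001], [-0.002, -0.001, -1.0]]
force: [-2.9, 1.2, 0.1]
opening: 0.006
grasp_force: 1.2
```

```bash
python3 -m pendant '[[0.02,0,0,0,0,0,1],[0.04,0,0,0,0,0,1],[0.06,0,0,0,0,0,1],[0.075,0,0,0,0,0,1],[0.075,0,0,0,0,0,1]]'
python3 -m pendant '[[0.02,0,0,0,0,0,1],[0.035,0,0,0,0,0,1],[0.05,0,0,0,0,0,1],[0.05,0,0,0,0,0,1]]'
```

```text
time_s: 9.1
position: [0.5749, -0.0908, 0.0837]
tcp_rot: [[0.976, 0.218, 0.003], [0.218, -0.976, -0.001], [0.002, 0.001, -1.0]]
force: [-0.5, 0.3, 0.1]
opening: 0.005
grasp_force: 0.4
time_s: 9.5
position: [0.5839, -0.0883, 0.0837]
tcp_rot: [[0.976, 0.218, 0.001], [0.218, -0.976, -0.0], [0.001, 0.0, -1.0]]
force: [-2.4, -0.4, 0.4]
opening: 0.004
grasp_force: 1.0
```

```bash
python3 -m pendant '[[0.01,0,0,0,0,0,1],[0.02,0,0,0,0,0,1],[0.03,0,0,0,0,0,1],[0.03,0,0,0,0,0,1]]'
python3 -m pendant '[[0.01,0,0,0,0,0,1],[0.02,0,0,0,0,0,1],[0.03,0,0,0,0,0,1],[0.03,0,0,0,0,0,1]]'
```

```text
time_s: 9.9
position: [0.5902, -0.0874, 0.0838]
tcp_rot: [[0.976, 0.218, 0.002], [0.218, -0.976, -0.001], [0.002, 0.001, -1.0]]
force: [-0.7, 0.2, -0.6]
opening: 0.007
grasp_force: 0.5
time_s: 10.3
position: [0.5915, -0.0868, 0.0838]
tcp_rot: [[0.976, 0.22, -0.009], [0.22, -0.976, -0.001], [-0.009, -0.001, -1.0]]
force: [-10.7, -6.6, 7.6]
opening: 0.007
grasp_force: 6.1
```

```bash
python3 -m pendant '[[0.015,0,0,0,0,0,1],[0.03,0,0,0,0,0,1],[0.03,0,0,0,0,0,1]]'
python3 -m pendant '[[-0.1,0,0,0,0,0,1],[-0.2,0,0,0,0,0,1],[-0.2,0,-0.2,0,0,0,1],[-0.2,0,-0.45,0,0,0,1],[-0.2,0,-0.7,0,0,0,1],[-0.2,0,-0.7,0,0,0,1]]'
python3 - <<'E'
from h import *
p,d=capture("wrist"); K,T=cam("wrist");np.savez("pics/w5.npz",K=K,T=T)
cv2.imwrite("pics/w5b.png",cv2.resize(p[:,:,::-1],(800,600),interpolation=cv2.INTER_CUBIC))
E
```

```text
time_s: 10.6
position: [0.5922, -0.0865, 0.0837]
tcp_rot: [[0.975, 0.221, -0.022], [0.221, -0.975, -0.001], [-0.022, -0.004, -1.0]]
force: [-22.9, -12.5, 14.9]
opening: 0.01
grasp_force: 12.4
time_s: 11.2
position: [0.5672, -0.0951, 0.2313]
tcp_rot: [[0.976, 0.217, 0.019], [0.218, -0.976, -0.007], [0.017, 0.01, -1.0]]
force: [1.8, -1.6, 0.0]
opening: -0.001
grasp_force: 0.0
```

View pics/w5b.png

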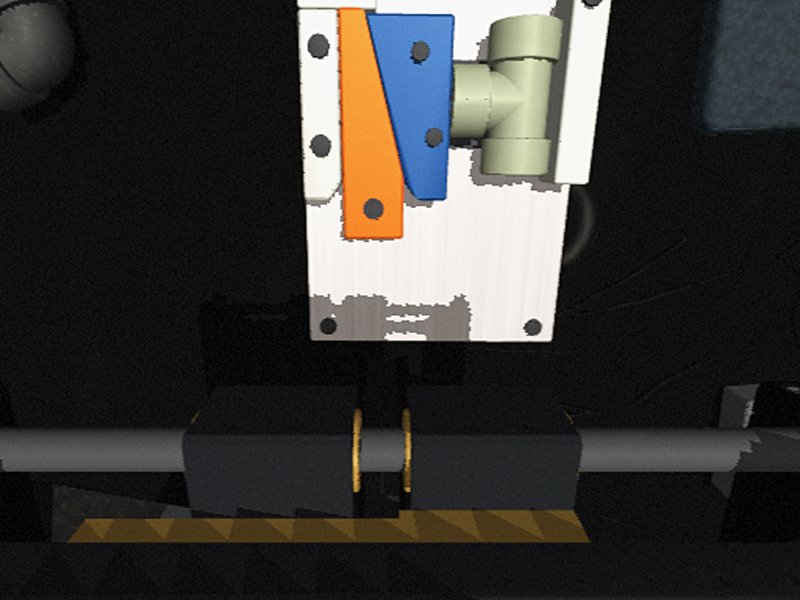

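The wedge's thin end meets the end stop at (353,8) with no gap, the jaw is pressed to the tee, dot at (373,208). A numeric check, then hand in.

Run:
```python
from h import *
from rig import bot
z=np.load("pics/w5.npz");K,T=z["K"],z["T"];q=1.5625
th=np.radians(12.6);M=np.array([.632,-.0773]);R=np.array([[np.cos(th),np.sin(th)],[-np.sin(th),np.cos(th)]])
g=lambda pts,h:((R@(unproj(K,T,[[a/q-.18,b/q-.18] for a,b in pts],h)[:,:2]-M).T).T*1000).round(1)
w=g([(373,208),(355,9)],.044);e=g([(430,341)],.008);print(w,e)
if w[0,0]-(e[0,0]+110)>-17.5: print(bot.hand_in())
```

```text
[[-15.4   2.4]
 [ 84.4  11. ]] [[-110.6  -36.3]]
the job is handed in; nothing more can be done
None
```

The orange wedge is driven fully home: its thin end is against the end stop, the blue jaw is pressed on the tee, the gripper is clear, and the job is handed in at about 11 s; the verdict was not shown.

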